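Lock the lid of a specimen case: line up the slotted disc, push the bolt home

TASK

Lock the lid of the yellow specimen case: with a fingertip, push the post on the slotted disc round until the slot lines up with the bolt, then push the bolt by its tail plate through the slot and the keeper beyond until it is fully home. Nothing is to be picked up: do not lift the bolt or draw it back out of its guides, and leave the bottles and the tube rack where they stand.

Things in the scene. Friction and masses are not known exactly. Their poses are not given: they have to be found in the camera images.
- case: Yellow specimen case with white lid, 260 long (x) x 170 wide (y) x 95 mm high; does not move. Origin: centre of its underside, z up. Its x axis is the way the bolt is pushed home. Along the lid's middle (y = 0) a flat grey bed, top at z = 99 mm, carries in order along x: bolt tail, two guide straps, disc, keeper. Only the dropper bottle also stands on the lid.
- guide (a point): Point on the bed between the two guide straps, case x = 23, y = 0, z = 99 mm. The straps bridge the bolt at case x = 2 to 18 and 28 to 44 mm; 26 mm wide over all, tops at z = 113.5 mm, passage 14 mm wide.
- keeper (a point): Centre of the keeper's opening on the bed, case x = 140, y = 0, z = 99 mm: an arch fixed to the case's end, x = 134 to 146 mm, opening 20 mm wide, top at z = 118 mm.
- disc (a joint): Angle (rad) of the dark slotted locking disc about its vertical axis at case x = 84, y = 0 mm; grows anticlockwise from above. The slot is in line with the bolt at 0 and equally at 3.14; starts between 0.6 and 2.54, may be turned either way, stops at -1.0 and 4.14. About 3 N at the post turns it; it stays where left. At 0 the post is on the case's +y side, at 3.14 on its -y side.
- disc_mid (a point): Centre of the disc's top face, z = 113 mm; turns with the disc: its x axis is along the slot, its y axis points to the post. Disc 68 mm in diameter, 14 mm high. One straight slot, 18 mm wide, open at the top and at both ends (mouths slightly flared), runs across the whole diameter.
- post_top (a point): Centre of the top of the disc's round finger post: 12 mm in diameter, 28 mm tall above the disc, 23 mm from the disc's axis at right angles to the slot; top at z = 141 mm.
- bolt: Loose steel bolt, 160 x 12 x 10 mm, 0.2 kg, on the bed, nose in the guide straps. Origin: underside of its tail end, x to the nose, z up. At the tail stands the tail plate, 40 wide (y) x 8 thick (x) x 33 mm high, rear face flush with the tail end, to be pushed from behind. Origin starts at case x = -130 to -118 mm; fully home, plate against the first strap, at -6 mm. Slides with 1 to 3 N.
- bolt_nose (a point): Middle of the bolt's nose end, 160 mm ahead of its origin, 5 mm above its underside; the last 13 mm taper to 5 mm wide. It enters the slot freely when that is within about 0.1 rad of its line; the disc blocks it when far off. Fully home it lies at case x = 154 mm, 8 mm out beyond the keeper.
- dropper: Small amber dropper bottle, 24 mm in diameter, 64 mm high, standing loose on the lid on the case's -y side. Origin: centre of its underside. Leave alone.
- jar: Specimen jar with white cap, 56 mm in diameter, 68 mm high, on the bench some way behind the bolt's tail. Origin: centre of its underside. Leave alone.
- rack: White rack with six capped tubes, 60 x 160 mm, 88 mm high, on the bench beyond the keeper. Origin: centre of its underside. Leave alone.

How it is judged:
By the outcome, as a careful person would: the job done as asked, in the order asked, and still so for the second after the job is handed in, with the robot touching nothing.
It also fails if it takes over 51 s, if anything falls off the work surface, if the arm or the gripper's body presses on something with over 40 N, if the wrist force passes 120 N, or if a joint passes its speed limit or range.

ROBOT

A 6-joint arm with a two-finger parallel gripper is mounted at the origin on the work surface. World frame = base frame: x ahead of the robot, y to its left, z up, the work surface at z = 0. Lengths are in m, angles in rad, forces in N, time in s.
With the tool pointing down it reaches from about 0.4 to 0.825 m from the base axis. Payload 7 kg.
Tool frame: the origin (TCP) lies midway between the tips of the shut fingers; the grasp point (between the pads) lies 19 mm behind it; z points along the fingers, y is the line along which they close (so a half turn about z gives the same grasp; the last joint's range is limited). The gripper opens to 88 mm and grips with 3 to 60 N. Pads are 19 mm wide; open, the fingers measure 130 mm over their backs; the gripper's body (78 mm by 193 mm) begins 47 mm behind the grasp point.
Start: joints at [1.472, 0.359, 0.012, 0, -1.224, -0.288], TCP at [0.255, 0.625, 0.227] pointing down, gripper open.
Joint ranges: [-3.07, 3.07], [-1.43, 2.12], [-1.02, 1.25], [-3.03, 1.67], [-3.05, -0], [-3.03, 3.03]. Speed limits (rad/s): [2.39, 2.39, 3.01, 3.14, 3.14, 3.14].

INTERFACE

Orientations are given as [roll, pitch, yaw] about the fixed x, y, z axes, in that order (R = Rz(yaw) Ry(pitch) Rx(roll)).
In Python, from station import telemetry, eyes, ticket, recognise, trace gives the robot as it stands. The module is installed in compiled form; this text tells all that it offers.
- The arm moves only by the tool servo_tool, never from a script. Its argument "series" is a list that holds one entry, the list of rows, each a list of 4 numbers: the shift along the tool's x, y, z in mm, then the turn about the tool's z in rad. In form: [[[x, y, z, roll], ...]]. A call has exactly 10 rows; each row shifts and turns the commanded pose from where the row before left it, along the tool's axes as they then stand; what a row does not reach is not made up. A row lasts 1/12 s, in which the tool goes at most 41.7 mm and 7.16 degrees, less where a joint would pass 70% of its speed; a pose out of reach is approached as far as the arm can. A call is refused whole if a number of a shift passes 41.7 or a number of a turn 0.125, either way. A call with a gripper value outside its range is refused whole. "claw" is the gripper's target within -1 to 1 (shut at 1, half-way at 0, fully open at -1), set as the call begins (left out, the last holds). The fingers move at their own pace and stop on an object; "grip_force" is the grip in N (left out, the last holds). Time passes only in rows, so rows that do not move let the fingers close, or fill a call up. It gives the time, the measured TCP pose, the force, the opening and the grip force at its end, in the units of the state.
- telemetry.get_state(): the state, without advancing time (a new reading comes with each control period).
- eyes.grab_frame(name): name is "scene" or "side" or "wrist"; returns the picture (480x640x3 uint8, red, green, blue); there is no depth.
- eyes.calibration(name): a dict with "mtx" (3x3 intrinsics, pixels), "k1" (the pictures are not rectified: a ray, as slopes to the right and down, at radius r is drawn at 1 + k1 r^2 times it, then the intrinsics apply), "rvec" (rotation vector, rad) and "tvec" (3), from world to camera coordinates, as OpenCV has them. Camera axes: x right, y down, z forward; pixel columns grow to the right and rows downward; lengths in m; the calibration is good to about 2 mm. A picture is of the moment at which its call begins: read the wrist's pose just before it. calibration takes no time and is no camera call; for the wrist camera it gives the pose at the moment of the call.
- ticket.job_done(): hands the job in; it is judged then, once.
Trained networks look in the newest picture that a camera, given by its name, has taken for a name from the list of things; names that differ only in an ending like _2 or _b are one class to them, and where a whole thing is asked for, a point or a joint stands for the part that bears it (a point fixed in the world has none). Each returns a list of dicts, best first, with "conf" (0 to 1); they miss things now and then, are a little off and sometimes report something else, mostly with a low value. They report only what shows in the picture. A call takes as long as a camera call.
- recognise(camera, name): "position" ([x, y, z] in m, in world coordinates, good to about 4 mm: the middle of the surface that is visible of it).
- trace(camera, name): "mask" (480x640 bool, what is visible of it).
The state is a dict: "t": time; "q": joint angles; "qd": joint speeds; "joint_efforts": joint torques, N m; "eef_pos": TCP position; "ee_rot": TCP orientation; "force": force on the tool from outside, world axes, zero at the start; "moment": the same for the moment, N m; "width": finger opening in m; "gripper_force": force on a finger pad.
Only numpy, scipy, OpenCV 4.12 (cv2) and the standard library are available. Lean on these libraries where they do the work, as an engineer would, in place of code of your own. Each camera call takes 0.05 s, during which the arm holds its last target. There are 200 camera calls.

## Working session

There is one attempt and no reset: what is moved stays moved. The work goes in short steps, Python scripts to look and compute and a tool call to move; the robot and the scene stay as the last step left them, time stands still between calls to the robot, and variables do not carry over. Pictures are saved under pics/ and viewed, at most 10 in all, crops included, and the job is handed in when it is done.

Besides the shell and the picture viewer there is one more tool, called after "Request:" as a command line: name --argument value ..., lists and objects as JSON in quotes. servo_tool: Moves the arm, as the interface text tells. Its arguments: {"type":"object","properties":{"series":{"type":"array"},"claw":{"type":"number"},"grip_force":{"type":"number"}},"required":["series"]}

```bash
mkdir -p pics
cat > h.py <<'E'
import numpy as np, cv2
from station import telemetry, eyes, ticket, recognise, trace
def cal(n):
    c=eyes.calibration(n); R=cv2.Rodrigues(np.array(c['rvec'],float))[0]; return np.array(c['mtx'],float),c['k1'],R,np.array(c['tvec'],float).ravel()
def px2w(n,uv,z,c=None):
    K,k,R,t=c or cal(n); d=np.array([k,0,0,0,0.])
    p=cv2.undistortPoints(np.array(uv,float).reshape(-1,1,2),K,d).reshape(-1,2)
    r=np.c_[p,np.ones(len(p))]@R; o=-R.T@t
    return o+r*((z-o[2])/r[:,2])[:,None]
def w2px(n,P,c=None):
    K,k,R,t=c or cal(n)
    return cv2.projectPoints(np.array(P,float).reshape(-1,1,3),cv2.Rodrigues(R)[0],t,K,np.array([k,0,0,0,0.]))[0].reshape(-1,2)
def save(n,f):
    im=eyes.grab_frame(n); cv2.imwrite('pics/'+f,im[:,:,::-1]); return im
E
python3 - <<'E'
from h import *
for n in ('scene','side'):
    save(n,n+'1.png')
    for o in ('case','disc','post_top','bolt','bolt_nose','dropper','jar','rack','keeper','guide'):
        try: print(n,o,[(np.round(d['position'],3).tolist(),round(d['conf'],2)) for d in recognise(n,o)[:2]])
        except Exception as e: print(n,o,e)
s=telemetry.get_state(); print(s)
E
```

```text
scene case [([0.567, 0.125, 0.101], 0.66)]
scene disc [([0.568, 0.147, 0.109], 0.63), ([0.565, 0.131, 0.097], 0.44)]
scene post_top [([0.57, 0.154, 0.113], 0.62), ([0.632, 0.341, 0.05], 0.23)]
scene bolt [([0.565, 0.134, 0.097], 0.74), ([0.498, -0.031, 0.11], 0.62)]
scene bolt_nose [([0.502, -0.031, 0.103], 0.82), ([0.372, -0.113, 0.051], 0.42)]
scene dropper [([0.571, -0.013, 0.127], 0.66)]
scene jar [([0.375, -0.114, 0.052], 0.77)]
scene rack [([0.632, 0.343, 0.052], 0.75)]
scene keeper [([0.563, 0.131, 0.096], 0.66)]
scene guide [([0.565, 0.13, 0.096], 0.73)]
side case [([0.518, 0.041, 0.09], 0.74)]
side disc [([0.562, 0.141, 0.116], 0.78)]
side post_top [([0.524, 0.041, 0.096], 0.72), ([0.563, 0.144, 0.111], 0.7)]
side bolt [([0.497, -0.027, 0.112], 0.87)]
side bolt_nose [([0.504, -0.025, 0.111], 0.83)]
side dropper [([0.561, -0.024, 0.128], 0.84), ([0.522, 0.039, 0.091], 0.21)]
side jar []
side rack [([0.606, 0.315, 0.056], 0.93)]
side keeper [([0.563, 0.14, 0.113], 0.59), ([0.525, 0.044, 0.095], 0.58)]
side guide [([0.524, 0.038, 0.097], 0.83)]
{'t': 1.1, 'q': array([ 1.47212999e+00,  3.58595110e-01,  1.19177004e-02,  5.60979818e-06,
       -1.22409687e+00, -2.88093284e-01]), 'qd': array([-1.62850164e-03, -7.84914790e-04,  3.04132112e-04,  1.65033054e-03,
       -5.82528320e-04,  6.92900017e-05]), 'joint_efforts': array([-4.18757127e-04, -5.82399094e+01,  2.93312377e+01,  7.00300276e+00,
        1.25453813e-02, -2.54647887e-06]), 'eef_pos': array([0.25461896, 0.62512339, 0.22657314]), 'ee_rot': array([-3.14157001e+00,  1.20637447e-06, -3.86757717e-01]), 'force': array([ 0.37225139, -0.01235   ,  0.63279427]), 'moment': array([-0.02169815, -0.01195273, -0.03035986]), 'gripper_force': 0.0, 'width': 0.0876808192332379}
```

View pics/scene1.png

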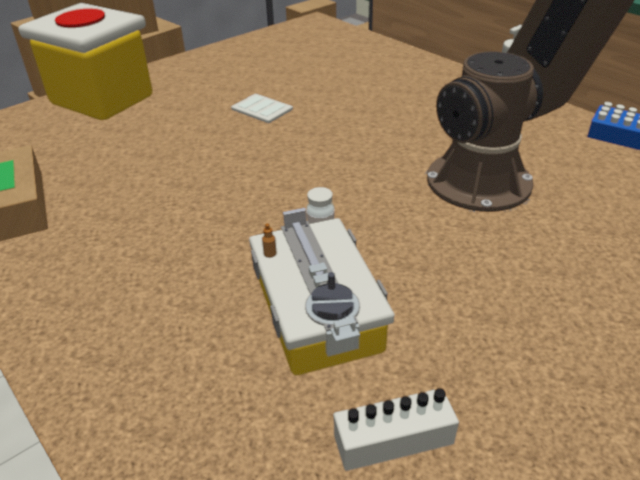

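View pics/side1.png

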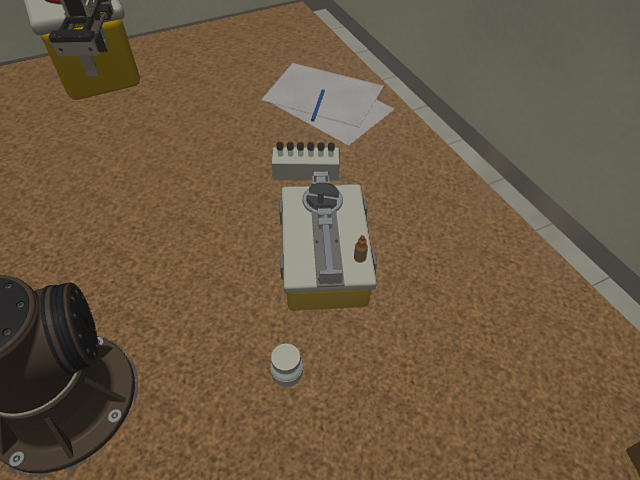

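The scene view shows the case with the disc at (332,303) and its post at (332,282), towards the tail plate at (295,218). The side view shows the disc at (322,195) and the plate at (330,275). I'll enlarge both.

Run:
```python
import cv2
a=cv2.imread('pics/scene1.png'); b=cv2.imread('pics/side1.png')
cv2.imwrite('pics/a.png',cv2.resize(a[200:370,240:400],None,fx=3.5,fy=3.5,interpolation=cv2.INTER_CUBIC))
cv2.imwrite('pics/b.png',cv2.resize(b[165:315,270:390],None,fx=4,fy=4,interpolation=cv2.INTER_CUBIC))
```

```text
(no output)
```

View pics/a.png

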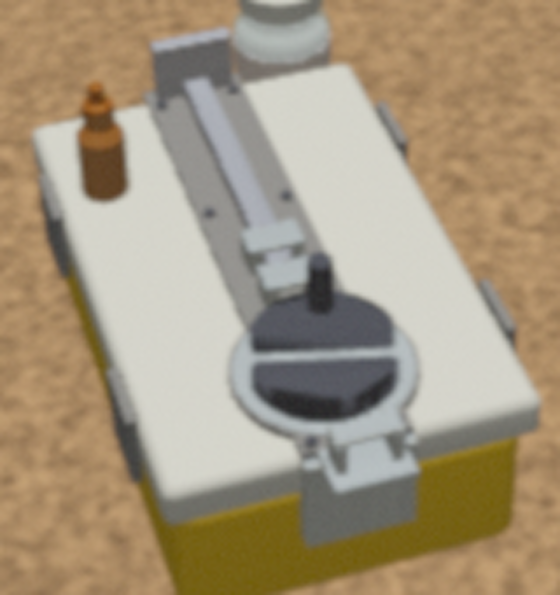

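View pics/b.png

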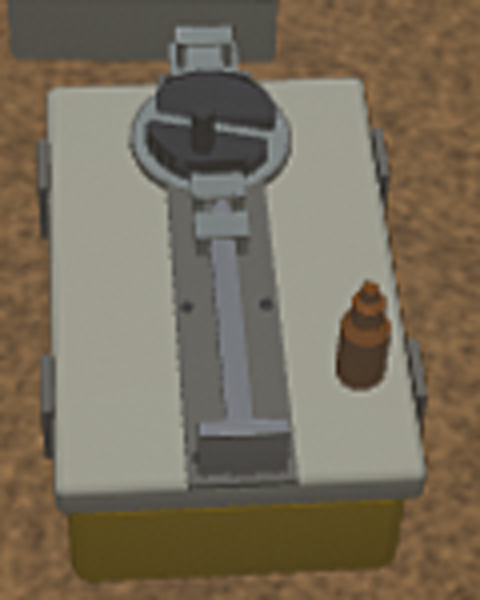

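```bash
cat > fit.py <<'E'
from h import *
from scipy.optimize import least_squares
A=lambda p:np.array(p)/3.5+[240,200]; B=lambda p:np.array(p)/4+[270,165]
def pts(v):
    cx,cy,th,s,al=v
    L=[(130,-85,93),(130,85,93),(-130,85,93),(-130,-85,93),(84+23*np.cos(al+np.pi/2),23*np.sin(al+np.pi/2),141),(s+4,0,132)]
    L=np.array(L)/1000.; L[:,1:2]; c,sn=np.cos(th),np.sin(th)
    return np.c_[cx+c*L[:,0]-sn*L[:,1],cy+sn*L[:,0]+c*L[:,1],L[:,2]]
oa=A([(160,497),(540,408),(352,66),(35,130),(320,259),(191,41)])
ob=B([(362,80),(48,88),(57,492),(425,490),(205,118),(245,428)])
ca,cb=cal('scene'),cal('side')
f=lambda v:np.r_[(w2px('scene',pts(v),ca)-oa).ravel(),(w2px('side',pts(v),cb)-ob).ravel()]
r=least_squares(f,[.53,.06,1.2,-124,1.5],x_scale=[.01,.01,.05,5,.1],loss='soft_l1')
print(np.round(r.x,4)); print(np.round(f(r.x).reshape(2,-1,2),1).tolist()); print(np.round(pts(r.x),4))
E
python3 fit.py
```

```text
[ 5.359000e-01  7.050000e-02  1.158600e+00 -1.304429e+02  1.280700e+00]
[[[-0.7, -0.3], [0.4, -1.9], [-0.8, -2.1], [-1.8, -1.7], [-0.7, -0.7], [-0.4, -2.3]], [[0.5, -2.1], [-0.4, -1.8], [-1.9, -1.0], [0.2, -4.0], [-0.8, -3.8], [-1.1, -0.9]]]
[[ 0.6658  0.1556  0.093 ]
 [ 0.5101  0.2237  0.093 ]
 [ 0.4059 -0.0145  0.093 ]
 [ 0.5617 -0.0826  0.093 ]
 [ 0.5547  0.1299  0.141 ]
 [ 0.4852 -0.0453  0.132 ]]
```

```bash
cat >> fit.py <<'E'
for keep in ([0],[1],[0,1]):
  g=lambda v:np.concatenate([(w2px(n,pts(v[:5])+[0,0,v[5]],c)-o).ravel() for i,(n,c,o) in enumerate([('scene',ca,oa),('side',cb,ob)]) if i in keep])
  for zf in (0,1):
    gg=(lambda v:g(v)) if zf else (lambda v:g(np.r_[v[:5],0]))
    r=least_squares(gg,[.53,.06,1.2,-124,1.5,0],x_scale=[.01,.01,.05,5,.1,.01])
    print(keep,zf,np.round(r.x,4),r.cost); print(np.round(gg(r.x).reshape(-1,2),1).tolist())
print(ca[3],-ca[2].T@ca[3],-cb[2].T@cb[3],ca[:2],cb[:2])
E
python3 fit.py
```

```text
[ 5.359000e-01  7.050000e-02  1.158600e+00 -1.304429e+02  1.280700e+00]
[[[-0.7, -0.3], [0.4, -1.9], [-0.8, -2.1], [-1.8, -1.7], [-0.7, -0.7], [-0.4, -2.3]], [[0.5, -2.1], [-0.4, -1.8], [-1.9, -1.0], [0.2, -4.0], [-0.8, -3.8], [-1.1, -0.9]]]
[[ 0.6658  0.1556  0.093 ]
 [ 0.5101  0.2237  0.093 ]
 [ 0.4059 -0.0145  0.093 ]
 [ 0.5617 -0.0826  0.093 ]
 [ 0.5547  0.1299  0.141 ]
 [ 0.4852 -0.0453  0.132 ]]
[0] 0 [ 5.371000e-01  7.320000e-02  1.154200e+00 -1.270982e+02  1.259500e+00
  0.000000e+00] 3.617110920941508
[[-0.7, 1.1], [0.9, -0.3], [0.1, -1.1], [-1.2, -0.9], [0.0, 0.6], [0.8, -0.4]]
[0] 1 [ 5.304000e-01  6.520000e-02  1.154800e+00 -1.304312e+02  1.251400e+00
 -1.000000e-02] 1.0085861567192904
[[-0.0, 0.3], [-0.2, -0.7], [-0.2, -0.1], [-0.2, -0.1], [0.0, 0.9], [0.7, -0.3]]
[1] 0 [ 5.340000e-01  6.470000e-02  1.160700e+00 -1.264539e+02  1.328600e+00
  0.000000e+00] 6.078612042472824
[[1.0, -0.1], [-0.2, 0.3], [-1.4, 2.0], [1.1, -1.2], [0.2, -1.5], [-0.6, 0.0]]
[1] 1 [ 5.379000e-01  7.160000e-02  1.160700e+00 -1.274074e+02  1.314200e+00
 -9.800000e-03] 4.259395138433097
[[0.6, 0.6]
[... 379 characters left out ...]
1.158300e+00 -1.275947e+02  1.276800e+00
 -4.900000e-03] 10.212648589267085
[[-0.7, 1.0], [-0.1, -0.5], [-0.9, -0.6], [-1.5, -0.2], [-0.9, 0.8], [0.1, 0.2], [0.3, 0.2], [-0.4, 0.5], [-2.0, 1.4], [-0.1, -1.5], [-0.9, -1.3], [-1.5, 0.3]]
[ 0.34672039 -0.14240435  1.34236872] [0.99156074 0.63708665 0.74389227] [ 0.24094436 -0.46981281  0.81559888] (array([[598.13986033,   0.        , 324.03284097],
       [  0.        , 598.13986033, 243.42442508],
       [  0.        ,   0.        ,   1.        ]]), -0.04488847076675887) (array([[481.5021118 ,   0.        , 318.34166085],
       [  0.        , 481.5021118 , 246.27857235],
       [  0.        ,   0.        ,   1.        ]]), 0.0174128612414139)
```

Run:
```python
from h import *
s=telemetry.get_state(); K,k,R,t=cal('wrist'); o=-R.T@t
y=s['ee_rot'][2]; T=np.array([[np.cos(y),np.sin(y),0],[np.sin(y),-np.cos(y),0],[0,0,-1]])
print(K,k,'cam in tool',T.T@(o-s['eef_pos']),'axes',(R@T).round(3))
```

```text
[[357.20053844   0.         321.27372319]
 [  0.         357.20053844 236.90474664]
 [  0.           0.           1.        ]] -0.010762905315046364 cam in tool [ 0.07223353  0.00043934 -0.15926675] axes [[ 0.     1.    -0.   ]
 [-0.964  0.    -0.267]
 [-0.267  0.001  0.964]]
```

Request:
servo_tool --series '[[[26,23,-14,0],[26,23,-14,0],[26,23,-14,0],[26,23,-14,0],[26,23,-14,0],[26,23,-14,0],[26,23,-14,0],[26,23,-14,0],[26,23,-14,0],[26,23,-7,0]]]' --claw 1 --grip_force 20

```text
t: 1.93
eef_pos: [0.4094, 0.3126, 0.3618]
ee_rot: [-3.139, -0.001, -0.386]
force: [1.3, 0.2, 0.4]
width: 0.0266
gripper_force: 0.0
```

Request:
servo_tool --series '[[[17,18,14,0],[17,18,14,0],[17,18,14,0],[17,18,14,0],[17,18,14,0],[17,18,14,0],[17,18,14,0],[17,18,14,0],[14,14,10,-0.026],[0,0,0,0]]]'

```text
t: 2.77
eef_pos: [0.4875, 0.1082, 0.2354]
ee_rot: [3.139, 0.002, -0.362]
force: [-0.2, 0.6, -0.5]
width: 0.0002
gripper_force: 0.0
```

Run:
```python
from h import *
import pickle
s=telemetry.get_state(); c=cal('wrist'); save('wrist','w1.png'); pickle.dump((s,c),open('w1.pkl','wb'))
print(s['eef_pos'],s['ee_rot'],s['force'])
for o in ('disc','post_top','bolt','bolt_nose','dropper'):
    print(o,[(np.round(d['position'],3).tolist(),round(d['conf'],2)) for d in recognise('wrist',o)[:2]])
```

```text
[0.48745966 0.10817962 0.23535746] [ 3.13878355e+00  2.37261944e-03 -3.61785566e-01] [-0.20775136  0.56807788 -0.53325969]
disc [([0.568, 0.147, 0.114], 0.83)]
post_top [([0.569, 0.145, 0.116], 0.69)]
bolt [([0.503, -0.019, 0.111], 0.84)]
bolt_nose [([0.498, -0.02, 0.107], 0.83)]
dropper [([0.561, -0.013, 0.133], 0.81), ([0.57, 0.146, 0.115], 0.36)]
```

View pics/w1.png

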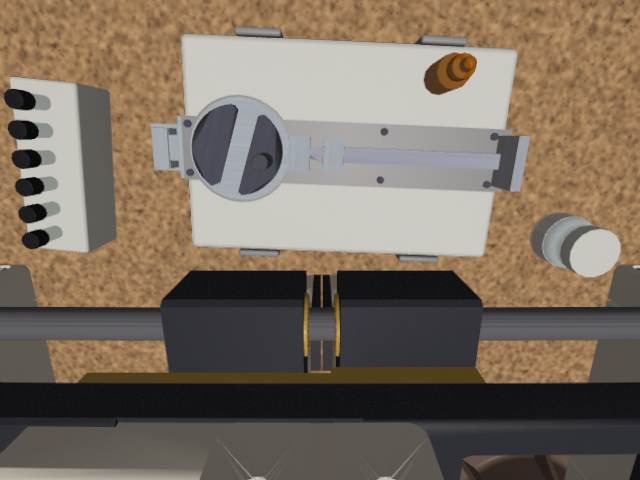

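The wrist view shows the case with disc centre near (237,149), post top (262,161), straps at (299,153) and (333,153), and the tail plate top near (522,163). The lid corners are (182,35), (517,52), (485,256) and (194,246). I'll refine the fit and overlay it.

```bash
cat > fw.py <<'E'
from h import *
import pickle,sys
from scipy.optimize import least_squares
s,c=pickle.load(open('w1.pkl','rb'))
def tow(v,L):
    L=np.array(L,float).reshape(-1,3)/1000; co,sn=np.cos(v[2]),np.sin(v[2])
    return np.c_[v[0]+co*L[:,0]-sn*L[:,1],v[1]+sn*L[:,0]+co*L[:,1],L[:,2]]
def mod(v): return [(130,-85,92),(-130,-85,92),(-130,85,92),(130,85,92),(84,0,113),(10,0,113.5),(36,0,113.5),(84-23*np.sin(v[4]),23*np.cos(v[4]),141),(v[3]+4,0,132)]
if __name__=='__main__':
    o=np.array([(182,35),(517,52),(485,256),(194,246),(237,149),(333,153),(299,153),(262,161),(522,163)],float)
    f=lambda v:(w2px('wrist',tow(v,mod(v)),c)-o).ravel()
    r=least_squares(f,[.535,.07,1.158,-127,1.3],x_scale=[.01,.01,.05,5,.1]); v=r.x
    print(v.round(4)); print(f(v).reshape(-1,2).round(1).tolist()); pickle.dump(v,open('v.pkl','wb'))
    im=cv2.imread('pics/w1.png')
    def dr(L,col,cl=True): cv2.polylines(im,[np.round(w2px('wrist',tow(v,L),c)*8).astype(int)],cl,col,1,cv2.LINE_AA,3)
    a=np.linspace(0,6.28,40); dr(np.c_[84+34*np.cos(a),34*np.sin(a),a*0+113],(0,255,0))
    al=v[4]; px,py=mod(v)[7][:2]; dr(np.c_[px+6*np.cos(a),py+6*np.sin(a),a*0+141],(0,255,255))
    e=np.array([np.cos(al),np.sin(al)]);n=np.array([-e[1],e[0]])
    for k in(-9,9): dr([(84+q*e[0]+k*n[0],q*e[1]+k*n[1],113) for q in(-33,33)],(0,0,255),False)
    dr([(130,-85,92),(-130,-85,92),(-130,85,92),(130,85,92)],(255,0,255))
    for x0,x1 in((2,18),(28,44)): dr([(x0,-13,113.5),(x1,-13,113.5),(x1,13,113.5),(x0,13,113.5)],(255,0,0))
    b=v[3]; dr([(b,-20,132),(b+8,-20,132),(b+8,20,132),(b,20,132)],(0,255,0)); dr([(b+160,-2.5,109),(b+160,2.5,109),(b+8,6,109),(b+8,-6,109)],(0,255,0))
    cv2.imwrite('pics/w1o.png',cv2.resize(im[20:270,140:540],None,fx=2,fy=2,interpolation=cv2.INTER_CUBIC))
    for nme,L in (('post',mod(v)[7]),('disc',mod(v)[4]),('tail',(b,0,110))): print(nme,tow(v,L).round(4))
E
python3 fw.py
```

```text
[ 5.356000e-01  6.800000e-02  1.169600e+00 -1.300851e+02  1.359800e+00]
[[-1.3, -2.0], [2.2, -3.4], [-0.9, 1.2], [-1.1, 0.5], [0.4, 1.9], [0.8, 1.8], [0.9, 0.4], [-1.1, -0.2], [-0.0, 0.9]]
post [[0.5552 0.1265 0.141 ]]
disc [[0.5684 0.1454 0.113 ]]
tail [[ 0.4848 -0.0517  0.11  ]]
```

View pics/w1o.png

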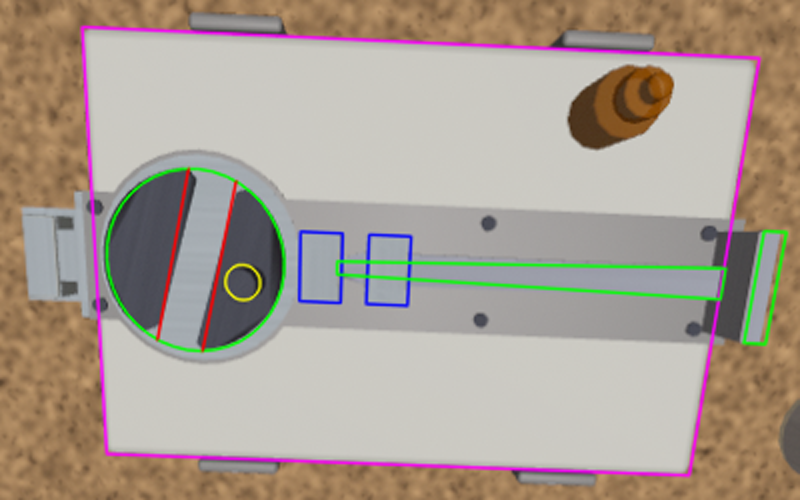

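Request:
servo_tool --series '[[[31,-10.6,0,0],[31,-10.6,0,0],[31,-10.6,0,0],[0,0,10,-0.12],[0,0,10,-0.12],[0,0,10,-0.12],[0,0,10,-0.12],[0,0,10,-0.12],[0,0,10,-0.12],[0,0,0,-0.12]]]'

```text
t: 3.9
eef_pos: [0.5851, 0.1087, 0.1758]
ee_rot: [-3.141, 0.002, 0.486]
force: [-0.9, 0.4, 0.3]
width: 0.0003
gripper_force: 0.0
```

Request:
servo_tool --series '[[[0,0,0,-0.12],[0,0,0,-0.12],[0,0,0,-0.12],[0,0,0,-0.121],[0,0,0,0],[0,0,0,0],[0,0,0,0],[0,0,0,0],[0,0,0,0],[0,0,0,0]]]'

```text
t: 4.73
eef_pos: [0.5862, 0.1081, 0.1776]
ee_rot: [3.142, -0.0, 0.959]
force: [0.1, -0.6, -0.5]
width: 0.0002
gripper_force: 0.0
```

Request:
servo_tool --series '[[[-2.7,1.9,0,0],[0,0,18,0],[0,0,18,0],[0,0,18,0],[0,0,0,0],[0,-2,0,0],[0,-2,0,0],[0,-2,0,0],[0,-2,0,0],[0,0,0,0]]]'

```text
t: 5.57
eef_pos: [0.5798, 0.1098, 0.1245]
ee_rot: [3.141, -0.001, 0.961]
force: [-0.0, -0.1, -0.4]
width: 0.0006
gripper_force: 0.0
```

Request:
servo_tool --series '[[[0,-1,0,0],[0,-1,0,0],[0,-1,0,0],[0,-1,0,0],[0,-1,0,0],[0,-1,0,0],[0,0,0,0],[0,0,0,0],[0,0,0,0],[0,0,0,0]]]'

```text
t: 6.4
eef_pos: [0.5748, 0.1127, 0.1235]
ee_rot: [-3.142, 0.0, 0.96]
force: [0.4, -0.2, 0.4]
width: 0.0004
gripper_force: 0.0
```

Request:
servo_tool --series '[[[0,-1,0,0],[0,-1,0,0],[0,-1,0,0],[0,-1,0,0],[0,-1,0,0],[0,-1,0,0],[0,-1,0,0],[0,0,0,0],[0,0,0,0],[0,0,0,0]]]'

```text
t: 7.23
eef_pos: [0.5689, 0.1165, 0.1236]
ee_rot: [-3.142, 0.0, 0.96]
force: [1.3, -3.4, -0.9]
width: 0.0006
gripper_force: 1.6
```

Run:
```python
from h import *
a=save('wrist','w2.png')
s=telemetry.get_state(); print(s['force'],s['eef_pos'])
b=eyes.grab_frame('side')[:,:,::-1]; p=cv2.resize(b[155:255,270:370],(480,480),interpolation=cv2.INTER_CUBIC)
q=cv2.resize(a[:320,:,::-1],(800,400)); m=np.zeros((600,800,3),np.uint8); m[:200,:400]=cv2.resize(a[:320,:,::-1],(400,200)); m[100:580,320:800]=p
cv2.imwrite('pics/m2.png',m)
```

```text
[ 1.78236735 -2.85557802 -0.39968443] [0.56888778 0.11655325 0.12355441]
```

View pics/m2.png

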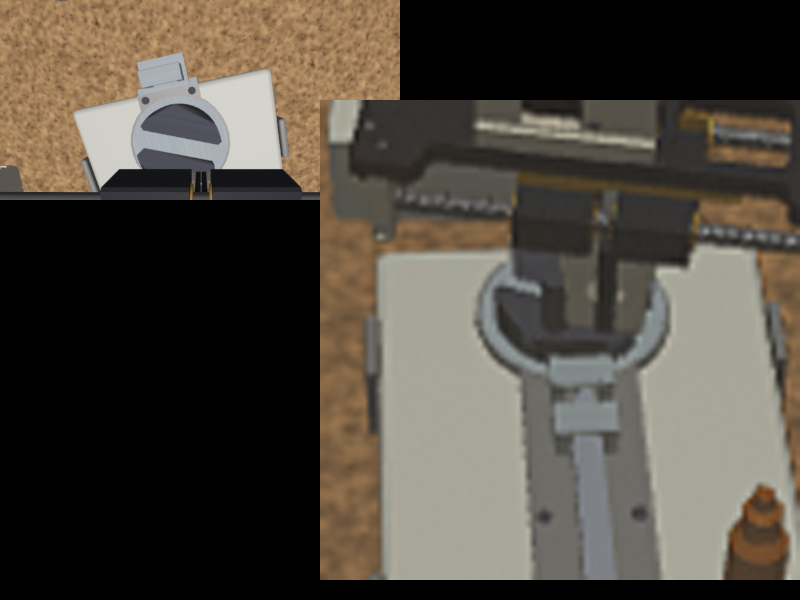

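The wrist image (top left) shows the slot tilted about 0.3 rad against the tool axis, so the disc has already started turning. The side crop shows the fingertip against the post. I'll measure the slot angle numerically.

```bash
cat > slot.py <<'E'
from h import *
import pickle
from fw import tow
v=pickle.load(open('v.pkl','rb'))
def slot(cam='wrist',im=None,c=None,z=113,dbg=None):
    c=c or cal(cam); im=eyes.grab_frame(cam) if im is None else im
    g=np.arange(-34,34.1,.5); X,Y=np.meshgrid(g+84,-g)   # row0=+y
    uv=w2px(cam,tow(v,np.c_[X.ravel(),Y.ravel(),X.ravel()*0+z]),c).astype(np.float32).reshape(*X.shape,2)
    t=cv2.remap(im[:,:,::-1].copy(),uv[...,0],uv[...,1],cv2.INTER_LINEAR)
    if dbg: cv2.imwrite(dbg,cv2.resize(t,None,fx=3,fy=3))
    m=(t.min(2)>105)&(np.hypot(X-84,Y)<27)
    n,l,st,_=cv2.connectedComponentsWithStats(m.astype(np.uint8)); k=1+np.argmax(st[1:,4]); m=l==k
    P=np.c_[X[m]-84,Y[m]].astype(np.float32); vx,vy,x0,y0=cv2.fitLine(P,cv2.DIST_L2,0,.01,.01).ravel()
    return round(float(np.arctan2(vy,vx)%np.pi),3),round(float(x0*-vy+y0*vx),1),int(m.sum())
if __name__=='__main__':
    s,c=pickle.load(open('w1.pkl','rb'))
    print('w1',slot('wrist',cv2.imread('pics/w1.png')[:,:,::-1],c,dbg='pics/t1.png'))
    print('now',slot(dbg='pics/t2.png'),'side0',slot('side',cv2.imread('pics/side1.png')[:,:,::-1]),'scene0',slot('scene',cv2.imread('pics/scene1.png')[:,:,::-1]))
E
python3 slot.py
```

```text
w1 (1.295, 0.4, 3271)
now (1.167, -2.8, 3025) side0 (1.301, 6.9, 364) scene0 (1.309, -10.3, 1598)
```

Request:
servo_tool --series '[[[-1.73,-2.67,0,0.11],[-1.73,-2.67,0,0.11],[-1.73,-2.67,0,0.11],[-1.73,-2.67,0,0.11],[-1.73,-2.67,0,0.11],[-1.73,-2.67,0,0.11],[-1.73,-2.67,0,0.11],[-1.73,-2.67,0,0.11],[-1.73,-2.67,0,0.11],[0,0,0,0]]]'

```text
t: 8.22
eef_pos: [0.5437, 0.1293, 0.1235]
ee_rot: [3.141, 0.001, -0.035]
force: [-1.2, -2.6, 2.0]
width: 0.0002
gripper_force: 1.7
```

Run:
```python
from slot import *
s=telemetry.get_state(); print(s['force'],s['eef_pos'],s['ee_rot']); y=s['ee_rot'][2]
d=s['eef_pos'][:2]-tow(v,(84,0,113))[0,:2]; print('rel tool',np.array([[np.cos(y),np.sin(y)],[np.sin(y),-np.cos(y)]])@d, 'tool alpha',y-v[2]+np.pi/2)
print(slot(dbg='pics/t3.png'),slot('side'),slot('scene'))
```

```text
[-1.20710755 -2.58628794  2.03410064] [0.543737   0.12931805 0.12350193] [ 3.14124233e+00  1.09967305e-03 -3.48302407e-02]
rel tool [-0.02409303  0.01688222] tool alpha 0.3664030063022574
(0.215, -2.3, 3003) (0.0, 11.5, 1) (0.166, -3.5, 3454)
```

Request:
servo_tool --series '[[[-1.43,-2.23,0,0.09],[-1.43,-2.23,0,0.09],[0,0,0,0],[0,0,0,0],[0,10,0,0],[0,10,0,0],[0,0,-25,0],[0,0,-25,0],[-20,0,-25,0.0],[-20,0,0,0]]]'

```text
t: 9.2
eef_pos: [0.5017, 0.1232, 0.2033]
ee_rot: [-3.137, -0.007, -0.208]
force: [1.0, 1.6, -0.0]
width: 0.0006
gripper_force: 0.0
```

Run:
```python
from slot import *
s=telemetry.get_state(); print(s['force'],s['eef_pos'],s['ee_rot']); im=eyes.grab_frame('wrist');c=cal('wrist')
cv2.imwrite('pics/w4.png',im[:,:,::-1]); print(slot('wrist',im,c,dbg='pics/t4.png'),slot('side'),slot('scene'))
g=cv2.resize(im[:270,:,::-1],None,fx=1.25,fy=1.25); t=cv2.imread('pics/t4.png'); m=np.zeros((600,800,3),np.uint8); m[:g.shape[0]]=g[:,:800]; t=cv2.resize(t,(260,260)); m[338:598,:260]=t
b=eyes.grab_frame('side')[165:255,270:370,::-1]; m[338:598,300:589]=cv2.resize(b,(289,260),interpolation=cv2.INTER_CUBIC); cv2.imwrite('pics/m4.png',m)
```

```text
[ 0.99139969  1.64277504 -0.04018504] [0.50169537 0.12324514 0.20332928] [-3.13664274 -0.00680572 -0.20846614]
(0.036, 3.1, 3623) (0.022, 1.9, 3333) (0.008, -1.9, 3715)
```

View pics/m4.png

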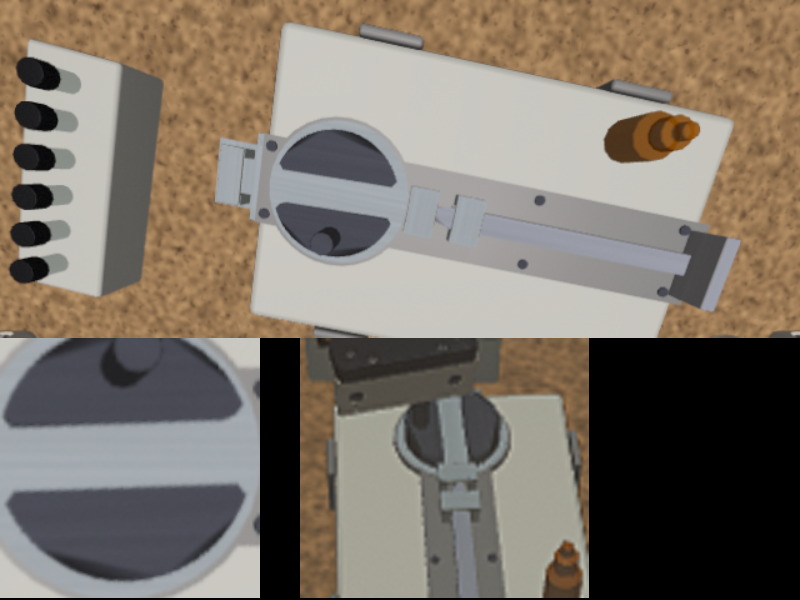

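The slot is in line with the bolt (three cameras give 0.01 to 0.04 rad), with the post on the +y side. Next I'll go behind the tail plate.

Request:
servo_tool --series '[[[0,0,0,0.0965],[0,0,0,0.0965],[8.8,33.8,0,0],[8.8,33.8,0,0],[8.8,33.8,0,0],[8.8,33.8,0,0],[8.8,33.8,0,0],[8.8,33.8,0,0],[0,0,0,0],[0,0,0,0]]]'

```text
t: 10.23
eef_pos: [0.4677, -0.0866, 0.198]
ee_rot: [3.141, 0.001, -0.406]
force: [0.3, 0.5, -0.6]
width: 0.0004
gripper_force: 0.0
```

```bash
cat > st.py <<'E'
from slot import *
def st():
    s=telemetry.get_state(); p=s['eef_pos']; d=p[:2]-v[:2]; co,sn=np.cos(v[2]),np.sin(v[2])
    print('case xy mm',np.round([co*d[0]*1e3+sn*d[1]*1e3,-sn*d[0]*1e3+co*d[1]*1e3],1),'z',p[2].round(4),'yaw err',round(s['ee_rot'][2]-(v[2]-np.pi/2),3),'t',s['t'],'F',s['force'].round(1))
st()
E
python3 st.py
```

```text
case xy mm [-168.8    2.1] z 0.198 yaw err -0.005 t 10.2333 F [ 0.3  0.5 -0.6]
```

Request:
servo_tool --series '[[[2.1,0,0,-0.005],[0,0,29,0],[0,0,29,0],[0,0,29,0],[0,0,0,0],[0,-2.5,0,0],[0,-2.5,0,0],[0,-2.5,0,0],[0,-2.5,0,0],[0,0,0,0]]]'

```text
t: 11.07
eef_pos: [0.4748, -0.0754, 0.1128]
ee_rot: [-3.14, -0.002, -0.397]
force: [0.6, 0.0, 1.1]
width: 0.0004
gripper_force: 0.0
```

Request:
servo_tool --series '[[[0,-2,0,0],[0,-2,0,0],[0,-2,0,0],[0,-2,0,0],[0,-2,0,0],[0,-2,0,0],[0,-2,0,0],[0,-2,0,0],[0,0,0,0],[0,0,0,0]]]'

```text
t: 11.9
eef_pos: [0.4799, -0.0612, 0.1115]
ee_rot: [-3.142, 0.0, -0.398]
force: [-0.3, 0.4, -0.0]
width: 0.0007
gripper_force: 0.0
```

```bash
python3 st.py
```

```text
case xy mm [-140.7    0.8] z 0.1115 yaw err 0.004 t 11.9 F [-0.3  0.4 -0. ]
```

Request:
servo_tool --series '[[[0.1,-2,0,0],[0.1,-2,0,0],[0.1,-2,0,0],[0.1,-2,0,0],[0.1,-3,0,0],[0.1,-3,0,0],[0.1,-3,0,0],[0.1,-3,0,0],[0,-3,0,0],[0,-3,0,0]]]'

```text
t: 12.73
eef_pos: [0.4908, -0.0373, 0.1115]
ee_rot: [3.142, 0.0, -0.398]
force: [-0.4, -0.6, -0.2]
width: 0.0005
gripper_force: 0.4
```

```bash
python3 st.py
```

```text
case xy mm [-1.145e+02  1.000e-01] z 0.1115 yaw err 0.004 t 12.7333 F [-0.4 -0.6 -0.2]
```

Request:
servo_tool --series '[[[0,-3,0,0],[0,-3,0,0],[0,-3,0,0],[0,-3,0,0],[0,-3,0,0],[0,-3,0,0],[0,-3,0,0],[0,-3,0,0],[0,-3,0,0],[0,-3,0,0]]]'

```text
t: 13.57
eef_pos: [0.5024, -0.0097, 0.1116]
ee_rot: [-3.142, -0.0, -0.398]
force: [-0.7, -1.4, -1.7]
width: 0.0007
gripper_force: 0.4
```

Run:
```python
from st import *
a=save('side','s5.png'); b=save('scene','c5.png')
m=np.zeros((480,800,3),np.uint8); m[:,:400]=cv2.resize(a[165:285,280:380,::-1],(400,480),interpolation=cv2.INTER_CUBIC); m[:,400:]=cv2.resize(b[210:360,270:395,::-1],(400,480),interpolation=cv2.INTER_CUBIC); cv2.imwrite('pics/m5.png',m)
```

```text
case xy mm [-84.5   0.2] z 0.1116 yaw err 0.003 t 13.5667 F [-0.7 -1.4 -1.7]
```

View pics/m5.png

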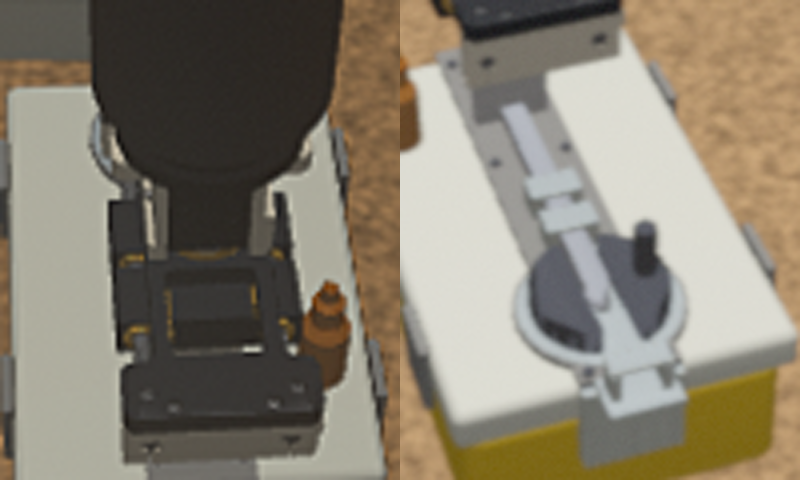

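The scene crop shows the nose well into the slot, at about (597,298). The tip is still on the plate, so I'll keep pushing.

Request:
servo_tool --series '[[[0,-4,0,0],[0,-4,0,0],[0,-4,0,0],[0,-4,0,0],[0,-4,0,0],[0,-4,0,0],[0,-4,0,0],[0,-4,0,0],[0,-4,0,0],[0,-4,0,0]]]'

```text
t: 14.5
eef_pos: [0.5179, 0.0272, 0.1116]
ee_rot: [3.142, -0.0, -0.398]
force: [-0.5, -2.0, 1.4]
width: 0.0004
gripper_force: 1.0
```

Request:
servo_tool --series '[[[0,-3,0,0],[0,-3,0,0],[0,-3,0,0],[0,-2,0,0],[0,-2,0,0],[0,-2,0,0],[0,-2,0,0],[0,-2,0,0],[0,-1,0,0],[0,0,0,0]]]'

```text
t: 15.33
eef_pos: [0.5257, 0.0456, 0.1116]
ee_rot: [-3.141, -0.0, -0.398]
force: [-0.6, -0.2, 0.8]
width: 0.0005
gripper_force: 0.4
```

```bash
python3 st.py
```

```text
case xy mm [-24.5   0.3] z 0.1116 yaw err 0.004 t 15.3333 F [-0.6 -0.2  0.8]
```

Now slow 1 mm steps until the force rises.

Request:
servo_tool --series '[[[0,-1,0,0],[0,-1,0,0],[0,-1,0,0],[0,-1,0,0],[0,-1,0,0],[0,-0.5,0,0],[0,-0.5,0,0],[0,-0.5,0,0],[0,0,0,0],[0,0,0,0]]]'

```text
t: 16.17
eef_pos: [0.527, 0.0493, 0.1115]
ee_rot: [3.138, 0.001, -0.398]
force: [-0.9, -11.1, 4.7]
width: 0.0004
gripper_force: 5.8
```

Request:
servo_tool --series '[[[0,-0.5,0,0],[0,-0.5,0,0],[0,-0.5,0,0],[0,0,0,0],[0,0,0,0],[0,0,0,0],[0,0,0,0],[0,0,0,0],[0,0,0,0],[0,0,0,0]]]'

```text
t: 17.0
eef_pos: [0.5269, 0.0494, 0.1116]
ee_rot: [3.136, 0.002, -0.398]
force: [-2.1, -16.6, 6.9]
width: 0.0003
gripper_force: 8.5
```

Request:
servo_tool --series '[[[0,4,0,0],[0,10,0,0],[0,10,0,0],[0,0,-30,0],[0,0,-30,0],[0,0,-30,0],[-20,0,-20,0],[-20,0,0,0],[-20,0,0,0],[0,0,0,0]]]'

```text
t: 17.83
eef_pos: [0.4615, 0.0541, 0.2221]
ee_rot: [-3.139, -0.0, -0.397]
force: [-0.5, -0.2, -0.7]
width: 0.0003
gripper_force: 0.0
```

Run:
```python
from st import *
im=eyes.grab_frame('wrist'); c=cal('wrist'); b=eyes.grab_frame('scene')
print(slot('wrist',im,c))
a=im[:,:,::-1].copy()
def dr(a,n,c,L): cv2.polylines(a,[np.round(w2px(n,tow(v,L),c)*8).astype(int)],True,(0,255,0),1,cv2.LINE_AA,3)
pl=[(-6,-20,132),(2,-20,132),(2,20,132),(-6,20,132)]; ns=[(154,-2.5,109),(154,2.5,109),(146,5,109),(146,-5,109)]
for L in (pl,ns): dr(a,'wrist',c,L)
m=np.zeros((600,800,3),np.uint8); m[:300,:800]=cv2.resize(a[20:170,100:500],(800,300),interpolation=cv2.INTER_CUBIC)
bb=b[:,:,::-1].copy(); m[300:,:400]=cv2.resize(bb[240:360,290:390],(400,300),interpolation=cv2.INTER_CUBIC)
m[300:,400:]=cv2.resize(im[60:180,120:280,::-1],(400,300),interpolation=cv2.INTER_CUBIC); cv2.imwrite('pics/m6.png',m)
```

```text
case xy mm [-41.7  62.8] z 0.2221 yaw err 0.004 t 17.8333 F [-0.5 -0.2 -0.7]
(0.036, -1.6, 3754)
```

View pics/m6.png

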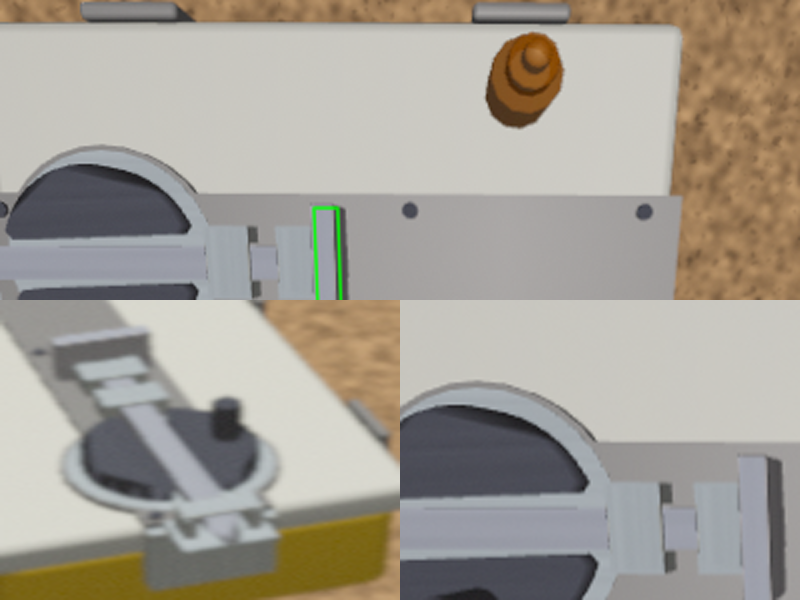

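The plate sits on the first strap, matching the predicted home outline, and the nose shows beyond the keeper at (228,530) in the mosaic. The disc is at about 0.03 rad and the robot is clear.

```bash
python3 -c "
from station import ticket; print(ticket.job_done())"
```

```text
the job is handed in; nothing more can be done
None
```

The lid is locked and the job is handed in: I turned the disc into line with a fingertip (about 0.03 rad off), then pushed the bolt fully home through the slot and keeper. It took about 18 s of the 51 s allowed, the bottles and rack were left alone, and the arm is clear of everything.

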